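# Line up the lenses of a beam expander by size

### The arm

A 6-joint arm with a two-finger parallel gripper is mounted at the origin on the work surface. World frame = base frame: x ahead of the robot, y to its left, z up, the work surface at z = 0. Lengths are in mm, angles in rad, forces in N, time in s.
With the tool pointing down it reaches from about 350 to 975 mm from the base axis. Payload 17.4 kg.
Tool frame: the origin (TCP) lies midway between the tips of the shut fingers; the grasp point (between the pads) lies 19 mm behind it; y points along the fingers, z is the direction in which the jaws open and shut, and the axes are right-handed (so a half turn about y gives the same grasp; the last joint's range is limited). The gripper opens to 85 mm and grips with 20 to 120 N. Pads are 22 mm wide; open, the fingers measure 114 mm over their backs; the gripper's body (76 mm by 85 mm) begins 54 mm behind the grasp point. The pads swing forward as they close: fully open they stand 13 mm farther back than shut.
Start: joints at [1.099, 0.116, 1.442, -0, 1.584, -0.038], TCP at [283.726, 612.48, 205.903] pointing down, gripper open.
Joint ranges: [-2.83, 2.83], [-0.83, 2.19], [0.07, 2.5], [-1.14, 4.28], [0.01, 3], [-2.97, 2.97]. Speed limits (rad/s): [1.89, 1.89, 2.22, 3.14, 3.14, 3.14].

### API

Orientations are given as a unit quaternion [x, y, z, w].
In Python, from bench import arm gives the robot as it stands.
- The arm moves only by the tool carry_out, never from a script. Its arguments are lists of equal length, an entry for each row: "travel": the shift along the tool's x, y, z in units of 25 mm (1.0 is 25 mm), a list of three; "rot": the turn, a rotation vector about the tool's x, y, z in units of 6 degrees (1.0 is 6 degrees), a list of three; "fingers": the gripper command: -1 is shut, 1 is fully open, values between are in proportion. A call has 1 to 10 rows; each row is the pose to reach, as a shift and turn from the pose commanded when the call began, along the tool's axes at that moment; what a row does not reach only later rows make up. A row lasts 1/12 s, in which the tool goes at most 41.7 mm and 7.16 degrees, less where a joint would pass 70% of its speed; a pose out of reach is approached as far as the arm can. A call with a gripper value outside its range is refused whole. The fingers move at their own pace and stop on an object; "force" is the grip in N (left out, the last holds). Time passes only in rows, so rows that repeat a pose let the fingers close. It gives the time, the measured TCP pose, the force and the opening at its end, in the units of the state.
- arm.sense(): the state, without advancing time (a new reading comes with each control period).
- arm.capture(name): name is "scene" or "side" or "wrist"; returns (picture, depth): 400x640x3 uint8, red, green, blue; 400x640 float32, mm along the optical axis (not along the pixel's ray), 0 where there is no reading.
- arm.camera_info(name): a dict with "fx", "fy", "cx", "cy" (pixels), "D" ([k1, k2, p1, p2, k3] as OpenCV has them; the pictures are not rectified), "world_to_cam" (4x4, takes a point from world to camera coordinates). Camera axes: x right, y up, looking along -z (the intrinsics and any distortion apply to the point x, -y, -z); pixel columns grow to the right and rows downward; lengths in mm; the calibration is good to about 2 mm. A picture is of the moment at which its call begins: read the wrist's pose just before it. camera_info takes no time and is no camera call; for the wrist camera it gives the pose at the moment of the call.
- arm.finish_job(): hands the job in, once; it reports no verdict.
The state is a dict: "time": time; "joints": joint angles; "dq": joint speeds; "effort": joint torques, N m; "ee_pos": TCP position; "ee_rot": TCP orientation; "wrist_force": force on the tool from outside, world axes, zero at the start; "moment": the same for the moment, N m; "finger_gap": opening from 0.0 (shut) to 1.0 (fully open).
Only numpy, scipy, OpenCV 4.12 (cv2) and the standard library are available. Lean on these libraries where they do the work, as an engineer would, in place of code of your own. Each camera call takes 0.05 s, during which the arm holds its last target.

### The job

Set up the beam expander: stand the four lenses on the four carriers of the rail, one on each, in order of size, with the smallest next to the laser head and the largest farthest from it. Centre each lens on its carrier, upright and with the glass facing squarely along the rail so that the beam would pass through them all. Let no lens topple on the way, and leave them all standing free.

Things in the scene. Friction and masses are not known exactly. Their poses are not given: they have to be found in the camera images.
- lens_a_axis (a point): Centre of the smallest lens: pale glass, brass ring, black upright round cell 30 mm across, 14 mm thick, on a stem and black foot 50 (x) x 44 (y) x 10 mm. Point: mid-glass, 60 mm above the foot's underside. y = optical axis (through the glass), z = up. Black grip tab on top, 22 (x) x 14 (y) mm, rises 21 mm above the cell, its top 36 mm above this point: grip it across y. About 250 g. Starts on the bench.
- lens_b_axis (a point): Centre of the second smallest lens: pale glass, brass ring, black upright round cell 42 mm across, 14 mm thick, on a stem and black foot 50 (x) x 44 (y) x 10 mm. Point: mid-glass, 60 mm above the foot's underside. y = optical axis (through the glass), z = up. Black grip tab on top, 22 (x) x 14 (y) mm, rises 21 mm above the cell, its top 42 mm above this point: grip it across y. About 250 g. Starts on the bench.
- lens_c_axis (a point): Centre of the second largest lens: pale glass, brass ring, black upright round cell 54 mm across, 14 mm thick, on a stem and black foot 50 (x) x 44 (y) x 10 mm. Point: mid-glass, 60 mm above the foot's underside. y = optical axis (through the glass), z = up. Black grip tab on top, 22 (x) x 14 (y) mm, rises 21 mm above the cell, its top 48 mm above this point: grip it across y. About 250 g. Starts on the bench.
- lens_d_axis (a point): Centre of the largest lens: pale glass, brass ring, black upright round cell 66 mm across, 14 mm thick, on a stem and black foot 50 (x) x 44 (y) x 10 mm. Point: mid-glass, 60 mm above the foot's underside. y = optical axis (through the glass), z = up. Black grip tab on top, 22 (x) x 14 (y) mm, rises 21 mm above the cell, its top 54 mm above this point: grip it across y. About 250 g. Starts on the bench.
- seat_1 (a point): Top centre of one of four identical carriers: dark fixed plates, 64 x 64 mm, with a light rectangle 54 x 48 mm on top, in a row on the low rail, 74 to 106 mm apart, tops 25 mm above the bench. The number says nothing of its place in the row: go by position. y = along the rail, z = up. A lens foot stands flat on it, not clamped.
- seat_2 (a point): Top centre of one of four identical carriers: dark fixed plates, 64 x 64 mm, with a light rectangle 54 x 48 mm on top, in a row on the low rail, 74 to 106 mm apart, tops 25 mm above the bench. The number says nothing of its place in the row: go by position. y = along the rail, z = up. A lens foot stands flat on it, not clamped.
- seat_3 (a point): Top centre of one of four identical carriers: dark fixed plates, 64 x 64 mm, with a light rectangle 54 x 48 mm on top, in a row on the low rail, 74 to 106 mm apart, tops 25 mm above the bench. The number says nothing of its place in the row: go by position. y = along the rail, z = up. A lens foot stands flat on it, not clamped.
- seat_4 (a point): Top centre of one of four identical carriers: dark fixed plates, 64 x 64 mm, with a light rectangle 54 x 48 mm on top, in a row on the low rail, 74 to 106 mm apart, tops 25 mm above the bench. The number says nothing of its place in the row: go by position. y = along the rail, z = up. A lens foot stands flat on it, not clamped.
- laser_axis (a point): Middle of the laser head, 85 mm above the bench: fixed white box 80 mm wide, 110 mm long along the rail (y), top at 118 mm, yellow panel on top, black port at each end. It stands at one end of the rail, either end from start to start, about 135 mm from the nearest seat. At the other end: a black finned beam dump, 117 mm high.
Not all that is in view belongs to the job. Leave any blue look-alike of the part that bears lens_b_axis alone. What is shaped like the part that bears lens_d_axis but purple is not meant.

How it is judged (in metres and radians):
At the end, for the whole second after the job is handed in: Each lens stands upright (within 0.1 rad) and at rest on its own carrier, centre within 12 mm of the carrier's centre, optical axis within 0.2 rad of the rail's direction, in order of size from the laser head: smallest nearest, largest farthest (horizontal distance between lens_a_axis and laser_axis between 0.105 and 0.165 m and angle between each of lens_a_axis, lens_b_axis, lens_c_axis, lens_d_axis's own z axis and vertical below 0.1 rad and linear speed of each of lens_a, lens_b, lens_c, lens_d below 0.02 m/s and height (world z) of lens_a_axis between 0.08 and 0.09 m and angle between the y axis of each of lens_a_axis, lens_b_axis, lens_c_axis, lens_d_axis and the y axis of laser_axis, either way round below 0.2 rad and (horizontal distance between lens_a_axis and seat_1 below 0.012 m or horizontal distance between lens_a_axis and seat_2 below 0.012 m or horizontal distance between lens_a_axis and seat_3 below 0.012 m or horizontal distance between lens_a_axis and seat_4 below 0.012 m) and horizontal distance between lens_b_axis and laser_axis between 0.195 and 0.255 m and height (world z) of lens_b_axis between 0.08 and 0.09 m and (horizontal distance between lens_b_axis and seat_1 below 0.012 m or horizontal distance between lens_b_axis and seat_2 below 0.012 m or horizontal distance between lens_b_axis and seat_3 below 0.012 m or horizontal distance between lens_b_axis and seat_4 below 0.012 m) and horizontal distance between lens_c_axis and laser_axis between 0.285 and 0.345 m and height (world z) of lens_c_axis between 0.08 and 0.09 m and (horizontal distance between lens_c_axis and seat_1 below 0.012 m or horizontal distance between lens_c_axis and seat_2 below 0.012 m or horizontal distance between lens_c_axis and seat_3 below 0.012 m or horizontal distance between lens_c_axis and seat_4 below 0.012 m) and horizontal distance between lens_d_axis and laser_axis between 0.375 and 0.435 m and height (world z) of lens_d_axis between 0.08 and 0.09 m and (horizontal distance between lens_d_axis and seat_1 below 0.012 m or horizontal distance between lens_d_axis and seat_2 below 0.012 m or horizontal distance between lens_d_axis and seat_3 below 0.012 m or horizontal distance between lens_d_axis and seat_4 below 0.012 m)); the robot touches nothing.
It fails at once if a lens is tipped over (more than 0.7 rad from upright) (angle between any of lens_a_axis, lens_b_axis, lens_c_axis, lens_d_axis's own z axis and vertical above 0.7 rad).
It also fails if it takes over 102 s, if anything falls off the work surface, if the arm or the gripper's body presses on something with over 40 N, if the wrist force passes 120 N, or if a joint passes its speed limit or range.

## Working session

There is one attempt and no reset: what is moved stays moved. The work goes in short steps, Python scripts to look and compute and a tool call to move; the robot and the scene stay as the last step left them, time stands still between calls to the robot, and variables do not carry over. Pictures are saved under pics/ and viewed, and the job is handed in when it is done.

Besides the shell and the picture viewer there is one more tool, called after ">>>" as name(argument=value, ...), one argument or row to a line, values as JSON. carry_out: Moves the arm, as the interface text tells. Its arguments: {"type":"object","properties":{"travel":{"type":"array","items":{"type":"array","items":{"type":"number"}}},"rot":{"type":"array","items":{"type":"array","items":{"type":"number"}}},"fingers":{"type":"array","items":{"type":"number"}},"force":{"type":"number"}},"required":["travel","rot","fingers"]}

```bash
ls; mkdir -p pics; cat > h.py <<'E'
from bench import arm
import numpy as np, cv2
def info(n):
    c=arm.camera_info(n); K=np.array([[c['fx'],0,c['cx']],[0,c['fy'],c['cy']],[0,0,1.]]); return K,np.array(c['D'],float),np.array(c['world_to_cam'],float)
def px2plane(n,uv,z,I=None):
    K,D,T=I or info(n)
    p=cv2.undistortPoints(np.array(uv,float).reshape(-1,1,2),K,D).reshape(-1,2)
    d=np.c_[p[:,0],-p[:,1],-np.ones(len(p))]
    R=T[:3,:3]; o=-R.T@T[:3,3]; w=d@R
    s=(np.asarray(z)-o[2])/w[:,2]
    return o+w*s[:,None]
def proj(n,X,I=None):
    K,D,T=I or info(n)
    P=np.asarray(X,float).reshape(-1,3)@T[:3,:3].T+T[:3,3]
    P=P*[1,-1,-1]
    return cv2.projectPoints(P.reshape(-1,1,3),np.zeros(3),np.zeros(3),K,D)[0].reshape(-1,2)
def cloud(n,dep,I=None):
    K,D,T=I or info(n)
    v,u=np.mgrid[0:400,0:640]
    p=cv2.undistortPoints(np.c_[u.ravel(),v.ravel()].astype(float).reshape(-1,1,2),K,D).reshape(-1,2)
    d=dep.ravel()[:,None]; P=np.c_[p[:,0],-p[:,1],-np.ones(len(p))]*d
    return ((P-T[:3,3])@T[:3,:3]).reshape(400,640,3)
E
python3 - <<'E'
from h import *
print(arm.sense())
for n in ("scene","side","wrist"):
    I=info(n); a,d=arm.capture(n); cv2.imwrite(f"pics/{n}0.png",a[:,:,::-1]); np.savez(f"pics/{n}0.npz",a=a,d=d,K=I[0],D=I[1],T=I[2])
    T=I[2]; print(n,I[0][0,0],-T[:3,:3].T@T[:3,3],-T[2,:3])
E
```

```text
pics
{'time': 0.0, 'joints': array([ 1.09917788e+00,  1.16482538e-01,  1.44228692e+00,  2.35771069e-05,
        1.58400516e+00, -3.78114376e-02]), 'dq': array([ 2.20056510e-05, -1.52785191e-03, -1.65539756e-04, -2.55453371e-04,
       -1.07892735e-03, -4.87610488e-04]), 'effort': array([ 6.28368580e-04, -7.31989288e+01, -6.32488775e+01,  1.00543036e-04,
        6.25917441e-03, -1.09944390e-04]), 'ee_pos': array([283.62532274, 612.26724993, 205.15107515]), 'ee_rot': array([ 0.69094042, -0.15228736,  0.15206064, -0.69013582]), 'wrist_force': array([-0.34076848,  0.11184971, -0.4914786 ]), 'moment': array([0.00637102, 0.00310785, 0.03205132]), 'finger_gap': 1.0018936524979807}
scene 388.4533938024 [1010.60244589  573.51130285  646.39866092] [-0.52142088 -0.58223148 -0.62380027]
side 420.6776061580734 [ -35.57832477 -580.55720654  751.13817659] [ 0.52395237  0.56961982 -0.63325128]
wrist 286.6343825989738 [210.67359051 646.79564271 374.05075747] [ 0.28273626 -0.13087307 -0.95022758]
```

View pics/scene0.png

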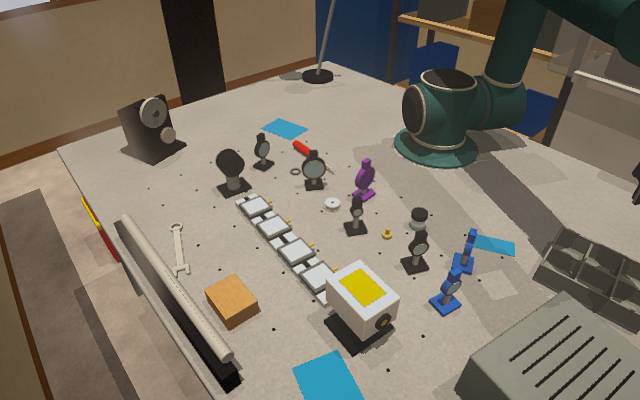

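View pics/side0.png

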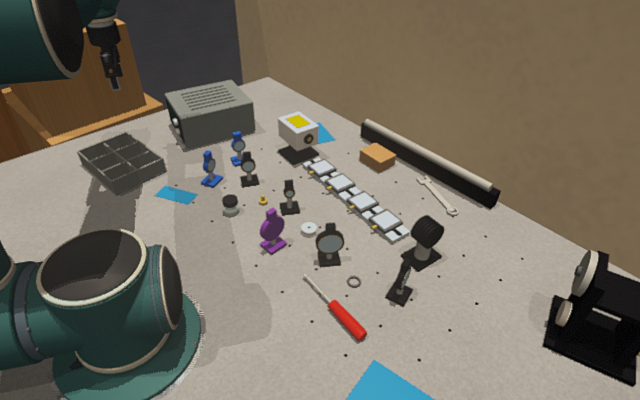

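View pics/wrist0.png

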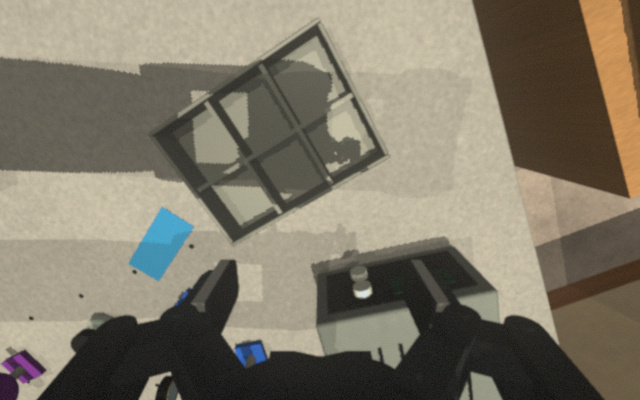

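The scene picture shows the laser head at (362,300) and the four seats at (318,277), (295,250), (274,226) and (256,205), with the beam dump at (231,170). The black lenses are at (263,150), (314,168), (356,213) and (416,248). The lookalikes are purple at (365,178) and blue at (449,290) and (466,252).

```bash
cat > top.py <<'E'
from h import *
import sys
def topmap(n,npz,x0=250,x1=850,y0=-250,y1=350,s=1.0):
    z=np.load(npz); I=(z['K'],z['D'],z['T']); C=cloud(n,z['d'],I); return z['a'],C
if __name__=="__main__":
    for n in ("scene","side"):
        a,C=topmap(n,f"pics/{n}0.npz")
        for u,v in ([(318,277),(295,250),(274,226),(256,205),(362,288),(263,136),(313,153),(356,199),(419,232),(231,155),(365,162),(250,350)] if n=="scene" else [(322,167),(340,182),(362,201),(386,220),(298,121),(404,270),(329,228),(290,183),(249,156),(500,330)]):
            print(n,(u,v),C[v,u].round(0))
    a=cv2.imread("pics/scene0.png"); 
    cv2.imwrite("pics/crop_s.png",cv2.resize(a[120:320,220:500],None,fx=2.8,fy=2.8,interpolation=cv2.INTER_CUBIC))
    a=cv2.imread("pics/side0.png"); 
    cv2.imwrite("pics/crop_d.png",cv2.resize(a[100:310,190:470],None,fx=2.8,fy=2.8,interpolation=cv2.INTER_CUBIC))
E
python3 top.py
```

```text
scene (318, 277) [664. 174.  23.]
scene (295, 250) [653.  85.  26.]
scene (274, 226) [640. -11.  25.]
scene (256, 205) [ 627. -106.   24.]
scene (362, 288) [677. 304. 118.]
scene (263, 136) [ 485. -266.  103.]
scene (313, 153) [445. -94. 109.]
scene (356, 199) [489. 107.  97.]
scene (419, 232) [475. 274. 102.]
scene (231, 155) [ 615. -222.  115.]
scene (365, 162) [381.  32. 115.]
scene (250, 350) [858. 206.  -3.]
side (322, 167) [659. 169.  26.]
side (340, 182) [651.  83.  24.]
side (362, 201) [635. -19.  27.]
side (386, 220) [ 630. -109.   25.]
side (298, 121) [674. 298. 119.]
side (404, 270) [ 479. -280.   95.]
side (329, 228) [ 436. -101.  110.]
side (290, 183) [485. 100.  93.]
side (249, 156) [474. 269.  93.]
side (500, 330) [ 578. -469.    2.]
```

View pics/crop_s.png

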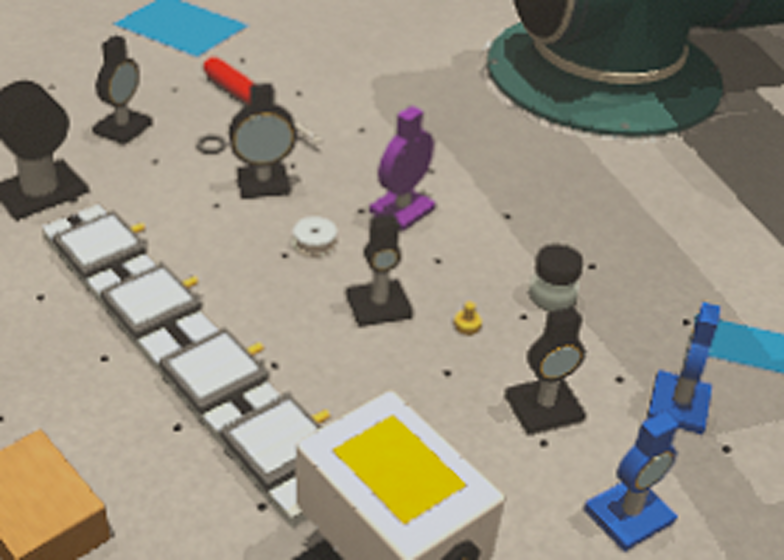

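View pics/crop_d.png

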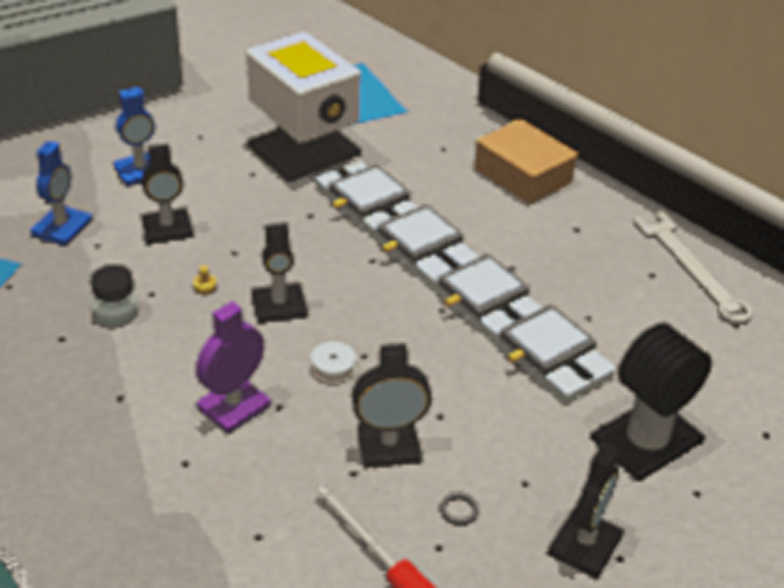

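Candidates: a is the lens at (356,213), where the tab top is z≈97. b is at (416,248), top ≈102. c is at (263,150), top ≈108. d is at (314,168), top ≈114. The purple lens at (365,178) and the blue ones at (449,290) and (466,252) are not mine. The crops confirm the colours and sizes, so next I measure poses.

```bash
cat > m1.py <<'E'
from h import *
g={}
L={'a':(487,103,96),'b':(474,272,102),'c':(482,-273,108),'d':(441,-97,114)}
for n in ("scene","side"):
    z=np.load(f"pics/{n}0.npz"); I=(z['K'],z['D'],z['T']); a=z['a'].astype(int); C=cloud(n,z['d'],I); g[n]=(a,C,I)
    m=((a.min(2)>150)&(C[...,2]>15)&(C[...,2]<35)&(np.abs(C[...,0]-648)<60)&(C[...,1]<230)&(C[...,1]>-160)).astype(np.uint8)
    k,lab,st,ce=cv2.connectedComponentsWithStats(m)
    for i in range(1,k):
        if st[i,4]<120: continue
        v,u=np.where(lab==i); P=px2plane(n,np.c_[u,v],np.full(len(u),25.),I)
        r=cv2.minAreaRect(P[:,:2].astype(np.float32)); print(n,'seat?',st[i,4],np.round(r[0],1),np.round(r[1],1),round(r[2],1))
    X=C.reshape(-1,3); A=a.reshape(-1,3)
    y=X[(A[:,0]>150)&(A[:,1]>130)&(A[:,2]<60)&(X[:,2]>105)]; print(n,'yellow',cv2.minAreaRect(y[:,:2].astype(np.float32)))
allX={n:g[n][1].reshape(-1,3) for n in g}
for k,(x,y,t) in L.items():
    for n in g:
        X=allX[n]; near=np.hypot(X[:,0]-x,X[:,1]-y)<45
        tab=X[near&(X[:,2]>t-19)&(X[:,2]<t+6)]
        cell=X[near&(X[:,2]>t-50)&(X[:,2]<t+5)]
        foot=X[near&(X[:,2]>4)&(X[:,2]<14)]
        r=cv2.minAreaRect(tab[:,:2].astype(np.float32)); f=cv2.minAreaRect(foot[:,:2].astype(np.float32))
        c=cell[:,:2]-cell[:,:2].mean(0); w,V=np.linalg.eigh(c.T@c/len(c)); 
        print(k,n,len(tab),'tab',np.round(r[0],1),np.round(r[1],1),round(r[2],1),'|cell',cell[:,:2].mean(0).round(1),np.sqrt(w).round(1),'normdeg',round(np.degrees(np.arctan2(V[1,0],V[0,0])),1),'|foot',np.round(f[0],1),np.round(f[1],1),round(f[2],1))
E
python3 m1.py
python3 -c "
from h import *
from scipy.spatial.transform import Rotation as R
print(R.from_quat(arm.sense()['ee_rot']).as_matrix().round(3))"
```

```text
scene seat? 298 [ 629.3 -116.5] [69.7 54.4] 84.9
scene seat? 325 [640.  -15.5] [50.2 54.8] 83.4
scene seat? 394 [651.1  84.4] [48.4 54.4] 84.8
scene seat? 428 [660.6 172.2] [48.3 54.2] 84.9
scene yellow ((814.7427978515625, 437.5462646484375), (470.26995849609375, 78.96817016601562), 44.300479888916016)
side seat? 213 [659.2 182.5] [64.4 72.1] 1.1
side seat? 209 [651.7  84.9] [49.4 56.7] 82.7
side seat? 288 [637.6   3.3] [84.2 66. ] 84.0
side seat? 282 [ 631.1 -106.7] [48.6 55.9] 83.8
side yellow ((673.1798095703125, 302.91094970703125), (67.38249969482422, 44.47569274902344), 83.46382904052734)
a scene 108 tab [484.4 106.9] [17.2 22.6] 55.8 |cell [487.4 109.7] [3.9 7.9] normdeg -128.6 |foot [484.5 107.6] [45.7 50.1] 61.5
a side 83 tab [483.  105.2] [18.8 21.2] 82.2 |cell [481.1 103.1] [3.8 7.5] normdeg -124.4 |foot [486.1 105.5] [49.4 63.8] 60.6
b scene 137 tab [472.1 278.1] [15.8 23.3] 62.5 |cell [476.7 279.9] [ 4.  10.7] normdeg -125.7 |foot [472.5 278.1] [45.9 52.5] 64.0
b side 69 tab [470.5 277.7] [16.2 21.9] 63.7 |cell [468.4 274.6] [ 3.9 10.1] normdeg -117.2 |foot [478.9 279.7] [59. 63.] 61.8
c scene 64 tab [ 490.1 -270. ] [23.5 15.3] 9.1 |cell [ 494.5 -267.2] [ 4.2 13.2] normdeg -82.1 |foot [ 480.6 -265.4] [53.6 79.7] 83.0
c side 113 tab [ 488.2 -273.4] [22.3 14.5] 12.4 |cell [ 480.3 -277.1] [ 4.5 11.8] normdeg -81.9 |foot [ 480.5 -275.1] [68.1 44.9] 15.5
d scene 73 tab [442.1 -95.5] [16.9 21.1] 57.4 |cell [445.3 -92.6] [ 3.8 15.4] normdeg -125.0 |foot [444.7 -91.5] [52.2 49.8] 57.5
d side 102 tab [441.3 -96.2] [15.4 22.2] 62.5 |cell [438.2 -98.8] [ 4.1 15.7] normdeg -124.5 |foot [ 436.7 -102.4] [51.1 53.7] 48.9
[[ 0.907 -0.     0.42 ]
 [-0.42  -0.001  0.907]
 [-0.    -1.    -0.001]]
```

```bash
cat > plan.py <<'E'
from h import *
import sys
from scipy.spatial.transform import Rotation as R
# usage: plan.py x y z jawdeg
def plan(x,y,z,jaw):
    s=arm.sense(); r=R.from_quat(s['ee_rot']); M=r.as_matrix()
    t=np.radians(jaw); zt=np.array([np.cos(t),np.sin(t),0]); 
    yt=np.array([0,0,-1.]); xt=np.cross(yt,zt); W=R.from_matrix(np.c_[xt,yt,zt])
    d=np.array([x,y,z])-s['ee_pos']; rv=np.degrees((r.inv()*W).as_rotvec())
    print('t',round(s['time'],2),'pos',s['ee_pos'].round(1),'jaw',round(np.degrees(np.arctan2(M[1,2],M[0,2])),1),'gap',round(s['finger_gap'],2),'F',s['wrist_force'].round(1),'J',s['joints'].round(2))
    print('travel',(r.inv().apply(d)/25).round(3),'rot',(rv/6).round(3),'rows>=',np.ceil(max(np.linalg.norm(d)/41.7,np.linalg.norm(rv)/7.16)))
plan(*map(float,sys.argv[1:5]))
E
python3 plan.py 484 106 230 58
```

```text
t 0.15 pos [283.6 612.3 205.3] jaw 65.1 gap 1.0 F [-0.4  0.5  0.3] J [ 1.1   0.12  1.44  0.    1.58 -0.04]
travel [ 15.785  -0.974 -15.01 ] rot [0.008 1.191 0.   ] rows>= 14.0
```

>>> carry_out(
  travel=[
    [15.78,-1,-15],
    [15.78,-1,-15],
    [15.78,-1,-15],
    [15.78,-1,-15],
    [15.78,-1,-15],
    [15.78,-1,-15],
    [15.78,-1,-15],
    [15.78,-1,-15],
    [15.78,-1,-15],
    [15.78,-1,-15],
  ],
  rot=[
    [0,1.2,0],
    [0,1.2,0],
    [0,1.2,0],
    [0,1.2,0],
    [0,1.2,0],
    [0,1.2,0],
    [0,1.2,0],
    [0,1.2,0],
    [0,1.2,0],
    [0,1.2,0],
  ],
  fingers=[1,1,1,1,1,1,1,1,1,1],
  force=50,
)

```text
time: 0.98
ee_pos: [437.0, 223.5, 225.1]
ee_rot: [-0.68, 0.195, -0.195, 0.68]
wrist_force: [0.8, 0.5, 0.4]
finger_gap: 0.998
```

```bash
python3 plan.py 484 106 230 58
```

```text
t 0.98 pos [437.  223.5 225.1] jaw 58.0 gap 1.0 F [0.8 0.5 0.4] J [ 0.42 -0.3   1.8  -0.    1.64 -0.59]
travel [ 4.087 -0.195 -2.988] rot [-0.002 -0.007  0.002] rows>= 4.0
```

>>> carry_out(
  travel=[
    [4.1,-0.2,-3],
    [4.1,-0.2,-3],
    [4.1,-0.2,-3],
    [4.1,-0.2,-3],
    [4.1,-0.2,-3],
    [4.1,-0.2,-3],
  ],
  rot=[
    [0,0,0],
    [0,0,0],
    [0,0,0],
    [0,0,0],
    [0,0,0],
    [0,0,0],
  ],
  fingers=[1,1,1,1,1,1],
)

```text
time: 1.48
ee_pos: [483.9, 107.5, 229.8]
ee_rot: [-0.679, 0.196, -0.195, 0.68]
wrist_force: [0.5, 0.4, -0.0]
finger_gap: 0.997
```

```bash
cat > look.py <<'E'
from h import *
import sys
n,name=sys.argv[1:3]
I=info(n); a,d=arm.capture(n); cv2.imwrite(f"pics/{name}.png",a[:,:,::-1]); np.savez(f"pics/{name}.npz",a=a,d=d,K=I[0],D=I[1],T=I[2])
E
python3 plan.py 484 106 230 58; python3 look.py wrist wa
```

```text
t 1.48 pos [483.9 107.5 229.8] jaw 57.9 gap 1.0 F [ 0.5  0.4 -0. ] J [ 0.17 -0.29  1.78  0.    1.65 -0.84]
travel [ 0.036 -0.007 -0.049] rot [ 0.    -0.018 -0.005] rows>= 1.0
```

View pics/wa.png

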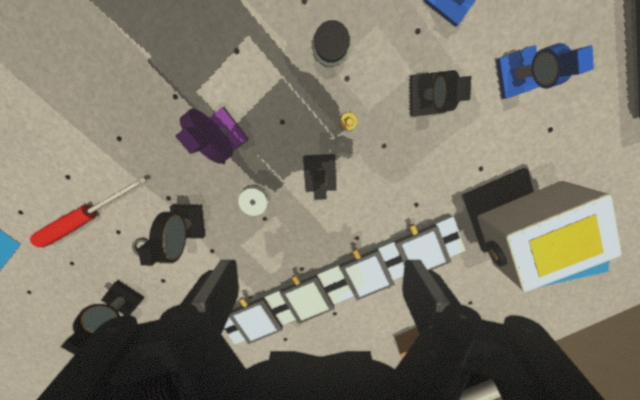

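The wrist view shows a at (320,175) directly ahead between the fingers, b at (440,92), d at (170,240), c at (100,320) and all four seats.

```bash
cat > m2.py <<'E'
from h import *
import sys
f=sys.argv[1]
z=np.load(f"pics/{f}.npz"); I=(z['K'],z['D'],z['T']); a=z['a'].astype(int); C=cloud('wrist',z['d'],I)
X=C.reshape(-1,3)
L={'a':(484,106,96),'b':(471.5,278,102),'c':(489,-272,108),'d':(441.7,-96,114)}
m=((a.min(2)>125)&(C[...,2]>18)&(C[...,2]<32)&(np.abs(C[...,0]-648)<60)&(C[...,1]<230)&(C[...,1]>-160)).astype(np.uint8)
k,lab,st,ce=cv2.connectedComponentsWithStats(m)
for i in range(1,k):
    if st[i,4]<300: continue
    v,u=np.where(lab==i); P=px2plane('wrist',np.c_[u,v],np.full(len(u),25.),I)
    r=cv2.minAreaRect(P[:,:2].astype(np.float32)); print('seat?',st[i,4],np.round(r[0],1),np.round(r[1],1),round(r[2],1))
for k,(x,y,t) in L.items():
    near=(np.hypot(X[:,0]-x,X[:,1]-y)<40)&(a.reshape(-1,3).max(1)<90)
    tab=X[near&(X[:,2]>t-17)&(X[:,2]<t+6)]; top=X[near&(X[:,2]>t-4)&(X[:,2]<t+6)]
    foot=X[near&(X[:,2]>5)&(X[:,2]<14)]
    for nm,q in (('tab',tab),('top',top),('foot',foot)):
        if len(q)>10: r=cv2.minAreaRect(q[:,:2].astype(np.float32)); print(k,nm,len(q),np.round(r[0],1),np.round(r[1],1),round(r[2],1),'z',q[:,2].mean().round(1))
E
python3 m2.py wa
```

```text
seat? 1026 [660.9 174.8] [50.6 56.5] 83.5
seat? 1107 [651.5  86.1] [50.6 56.8] 83.8
seat? 980 [640.7 -13.9] [49.4 55.9] 83.8
seat? 931 [ 630.3 -105.9] [50.7 56.6] 84.2
a tab 267 [483.9 108.3] [13.9 21.1] 62.3 z 95.3
a top 236 [483.8 108.1] [14.  20.9] 60.7 z 96.5
a foot 819 [483.3 108.2] [43.4 48.3] 60.5 z 10.7
b tab 507 [470.7 278.1] [14.6 21.8] 65.7 z 99.8
b top 377 [470.7 278.1] [14.6 21.8] 65.5 z 102.6
b foot 860 [469.9 277.3] [40.  49.5] 65.3 z 10.8
c tab 311 [ 486.9 -271.3] [19.3 16.7] 19.0 z 102.7
c top 164 [ 487.6 -271. ] [17.9 16.7] 18.1 z 107.3
c foot 680 [ 489.2 -271.5] [49.4 45.2] 15.8 z 10.0
d tab 426 [442.4 -94.6] [14.9 22.8] 58.3 z 109.8
d top 251 [441.8 -94. ] [14.9 20.8] 61.3 z 114.0
d foot 648 [441.9 -94.2] [44.  48.6] 56.5 z 10.3
```

```bash
python3 plan.py 483.8 108.2 68 61
```

```text
t 1.53 pos [483.7 108.1 229.9] jaw 58.0 gap 1.0 F [ 0.4 -0.4 -0.3] J [ 0.17 -0.29  1.78  0.    1.65 -0.84]
travel [4.000e-03 6.475e+00 4.000e-03] rot [-0.    -0.506 -0.004] rows>= 4.0
```

>>> carry_out(
  travel=[
    [0,1.6,0],
    [0,3.2,0],
    [0,4.6,0],
    [0,5.6,0],
    [0,6.2,0],
    [0,6.48,0],
    [0,6.48,0],
    [0,6.48,0],
    [0,6.48,0],
    [0,6.48,0],
  ],
  rot=[
    [0,-0.5,0],
    [0,-0.5,0],
    [0,-0.5,0],
    [0,-0.5,0],
    [0,-0.5,0],
    [0,-0.5,0],
    [0,-0.5,0],
    [0,-0.5,0],
    [0,-0.5,0],
    [0,-0.5,0],
  ],
  fingers=[1,1,1,1,0.4,0,-0.3,-0.5,-0.6,-1],
)

```text
time: 2.37
ee_pos: [484.6, 107.8, 69.4]
ee_rot: [-0.684, 0.177, -0.178, 0.685]
wrist_force: [-1.5, -1.1, 8.8]
finger_gap: 0.149
```

>>> carry_out(
  travel=[
    [0,0,0],
    [0,0,0],
    [0,0,0],
    [0,0,0],
    [0,0,0],
  ],
  rot=[
    [0,0,0],
    [0,0,0],
    [0,0,0],
    [0,0,0],
    [0,0,0],
  ],
  fingers=[-1,-1,-1,-1,-1],
)

```text
time: 2.78
ee_pos: [484.6, 107.5, 69.5]
ee_rot: [-0.684, 0.177, -0.178, 0.685]
wrist_force: [-1.6, -0.6, 6.4]
finger_gap: 0.121
```

```bash
python3 plan.py 660.9 173.5 160 83.8; python3 look.py wrist ga
```

```text
t 2.78 pos [484.6 107.5  69.5] jaw 60.9 gap 0.12 F [-1.6 -0.6  6.4] J [ 0.17 -0.21  1.98 -0.    1.37 -0.9 ]
travel [ 4.887 -3.606  5.736] rot [-0.007 -3.81   0.017] rows>= 6.0
```

View pics/ga.png

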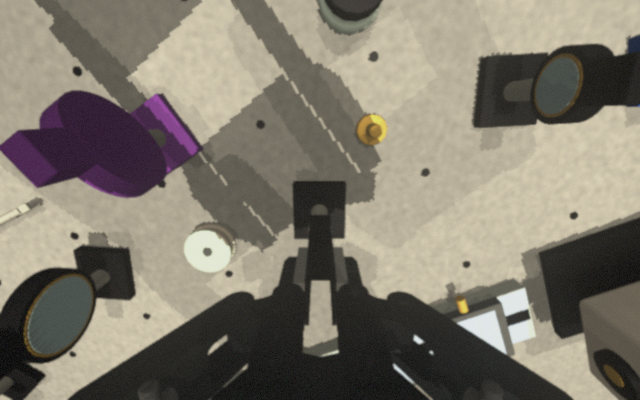

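The pads are on a's tab, at (320,250). I lift slightly to test the grip, then go on.

>>> carry_out(
  travel=[
    [0,-0.4,0],
    [0,-1,0],
    [0,-2,0],
    [0,-3,0],
    [0,-4,0],
    [0,-4,0],
    [0,-4,0],
  ],
  rot=[
    [0,0,0],
    [0,0,0],
    [0,0,0],
    [0,0,0],
    [0,0,0],
    [0,0,0],
    [0,0,0],
  ],
  fingers=[-1,-1,-1,-1,-1,-1,-1],
)

```text
time: 3.42
ee_pos: [484.6, 107.6, 170.0]
ee_rot: [-0.684, 0.176, -0.178, 0.685]
wrist_force: [-0.4, 0.1, -3.3]
finger_gap: 0.119
```

```bash
python3 plan.py 660.9 173.5 170 83.8; python3 look.py scene ga2;python3 look.py wrist ga3; python3 -c "
import cv2,numpy as np
a=cv2.imread('pics/ga2.png')[100:320,240:480];b=cv2.imread('pics/ga3.png')[150:370,200:440];cv2.imwrite('pics/ga4.png',cv2.resize(np.hstack([a,b]),None,fx=1.6,fy=1.6))"
```

```text
t 3.42 pos [484.6 107.6 170. ] jaw 60.9 gap 0.12 F [-0.4  0.1 -3.3] J [ 0.17 -0.27  1.87  0.    1.55 -0.9 ]
travel [4.884 0.025 5.729] rot [-0.014 -3.81   0.026] rows>= 5.0
```

View pics/ga4.png

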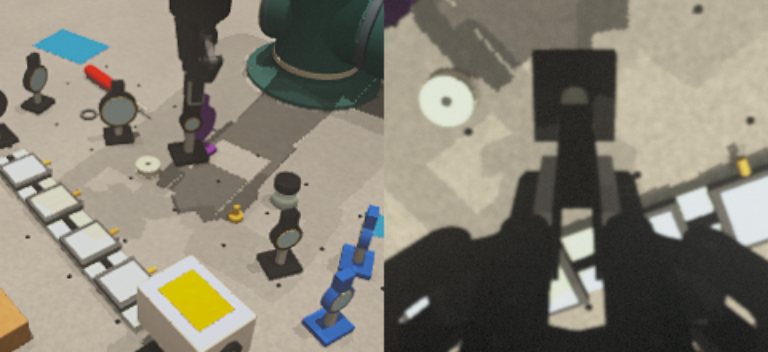

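>>> carry_out(
  travel=[
    [1,0,1.1],
    [2,0,2.3],
    [3,0,3.5],
    [4,0,4.7],
    [4.6,0,5.4],
    [4.88,0,5.73],
    [4.88,0,5.73],
    [4.88,0,5.73],
    [4.88,0,5.73],
  ],
  rot=[
    [0,-0.7,0],
    [0,-1.5,0],
    [0,-2.3,0],
    [0,-3.1,0],
    [0,-3.6,0],
    [0,-3.81,0],
    [0,-3.81,0],
    [0,-3.81,0],
    [0,-3.81,0],
  ],
  fingers=[-1,-1,-1,-1,-1,-1,-1,-1,-1],
)

```text
time: 4.27
ee_pos: [659.3, 173.2, 167.3]
ee_rot: [0.706, -0.039, 0.038, -0.706]
wrist_force: [-0.4, -0.0, -2.3]
finger_gap: 0.117
```

```bash
python3 plan.py 660.9 173.5 96 83.8
```

```text
t 4.27 pos [659.3 173.2 167.3] jaw 83.8 gap 0.12 F [-0.4 -0.  -2.3] J [ 0.22  0.14  1.47 -0.    1.53 -1.24]
travel [0.065 2.851 0.021] rot [ 0.005 -0.008 -0.012] rows>= 2.0
```

>>> carry_out(
  travel=[
    [0.1,0.8,0.02],
    [0.1,1.6,0.02],
    [0.1,2.2,0.02],
    [0.1,2.5,0.02],
    [0.1,2.65,0.02],
    [0.1,2.78,0.02],
    [0.1,2.85,0.02],
    [0.1,2.85,0.02],
  ],
  rot=[
    [0,0,0],
    [0,0,0],
    [0,0,0],
    [0,0,0],
    [0,0,0],
    [0,0,0],
    [0,0,0],
    [0,0,0],
  ],
  fingers=[-1,-1,-1,-1,-1,-1,-1,-1],
)

```text
time: 4.93
ee_pos: [662.9, 173.7, 97.3]
ee_rot: [-0.706, 0.038, -0.038, 0.706]
wrist_force: [-0.2, -0.3, -2.3]
finger_gap: 0.118
```

```bash
python3 plan.py 660.9 173.5 94.5 83.8; python3 look.py wrist pa
```

```text
t 4.93 pos [662.9 173.7  97.3] jaw 83.8 gap 0.12 F [-0.2 -0.3 -2.3] J [ 0.22  0.19  1.54 -0.    1.41 -1.24]
travel [-0.079  0.111 -0.018] rot [-0.002  0.001  0.006] rows>= 1.0
```

View pics/pa.png

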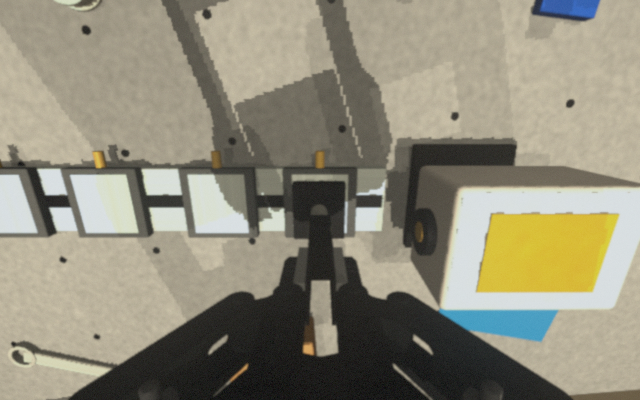

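The foot at (319,202) sits centrally over the nearest seat to the laser, about 2–3 mm up. I lower it to contact.

>>> carry_out(
  travel=[
    [-0.03,0.06,0],
    [-0.03,0.1,0],
    [-0.03,0.13,0],
    [-0.03,0.13,0],
  ],
  rot=[
    [0,0,0],
    [0,0,0],
    [0,0,0],
    [0,0,0],
  ],
  fingers=[-1,-1,-1,-1],
)

```text
time: 5.32
ee_pos: [662.4, 173.8, 94.7]
ee_rot: [-0.706, 0.038, -0.039, 0.706]
wrist_force: [-1.4, -2.1, 4.6]
finger_gap: 0.112
```

```bash
python3 plan.py 660.9 173.5 94.5 83.8
```

```text
t 5.32 pos [662.4 173.8  94.7] jaw 83.8 gap 0.11 F [-1.4 -2.1  4.6] J [ 0.22  0.19  1.55 -0.    1.41 -1.24]
travel [-0.06   0.009 -0.017] rot [-0.002  0.     0.014] rows>= 1.0
```

>>> carry_out(
  travel=[
    [0,0,0],
    [0,0,0],
    [0,0,0],
    [0,0,0],
    [0,0,0],
    [0,0,0],
    [0,-0.4,0],
    [0,-1.2,0],
    [0,-2.4,0],
    [0,-3.6,0],
  ],
  rot=[
    [0,0,0],
    [0,0,0],
    [0,0,0],
    [0,0,0],
    [0,0,0],
    [0,0,0],
    [0,0,0],
    [0,0,0],
    [0,0,0],
    [0,0,0],
  ],
  fingers=[-0.7,-0.6,-0.5,-0.4,-0.3,-0.2,-0.1,0,0,0],
)

```text
time: 6.15
ee_pos: [661.6, 173.7, 184.7]
ee_rot: [0.706, -0.039, 0.038, -0.706]
wrist_force: [-0.5, -0.2, 1.0]
finger_gap: 0.506
```

```bash
python3 plan.py 470.7 278 230 65.5; python3 look.py wrist ra
```

```text
t 6.15 pos [661.6 173.7 184.7] jaw 83.8 gap 0.51 F [-0.5 -0.2  1. ] J [ 0.22  0.14  1.45 -0.    1.55 -1.24]
travel [-8.043 -1.804  3.323] rot [ 0.005  3.051 -0.01 ] rows>= 6.0
```

View pics/ra.png

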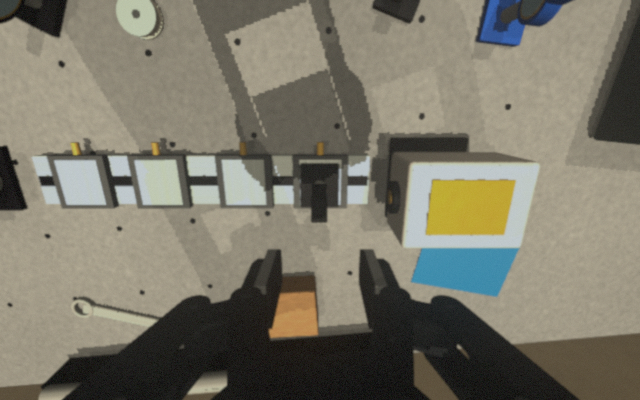

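a stands free and central on its seat at (320,178). Next is b.

>>> carry_out(
  travel=[
    [-1.3,-0.5,0.5],
    [-2.7,-1,1.1],
    [-4.1,-1,1.7],
    [-5.5,-1,2.3],
    [-6.8,-1,2.8],
    [-7.7,-1,3.2],
    [-8.04,-1,3.32],
    [-8.04,-1,3.32],
    [-8.04,-1,3.32],
  ],
  rot=[
    [0,0.6,0],
    [0,1.2,0],
    [0,1.8,0],
    [0,2.4,0],
    [0,2.8,0],
    [0,3.05,0],
    [0,3.05,0],
    [0,3.05,0],
    [0,3.05,0],
  ],
  fingers=[1,1,1,1,1,1,1,1,1],
)

```text
time: 6.95
ee_pos: [471.5, 278.0, 209.1]
ee_rot: [-0.691, 0.149, -0.15, 0.691]
wrist_force: [-0.9, -0.9, 0.2]
finger_gap: 0.996
```

```bash
python3 look.py wrist wb; python3 m2.py wb | grep -E "seat|^b"; python3 plan.py 470.7 278 74 65.5
```

```text
seat? 975 [651.3  85.7] [49.9 56.5] 84.2
b tab 319 [470.4 279.5] [13.4 20.4] 63.7 z 101.1
b top 279 [470.5 279.8] [13.  20.2] 65.4 z 102.6
b foot 845 [470.6 279.7] [42.6 48.8] 64.7 z 10.7
t 7.0 pos [471.9 277.7 208.8] jaw 65.5 gap 1.0 F [1.2 0.7 0.7] J [ 0.49 -0.16  1.71 -0.    1.59 -0.66]
travel [-0.051  5.392 -0.008] rot [-0.001  0.005  0.005] rows>= 4.0
```

View pics/wb.png

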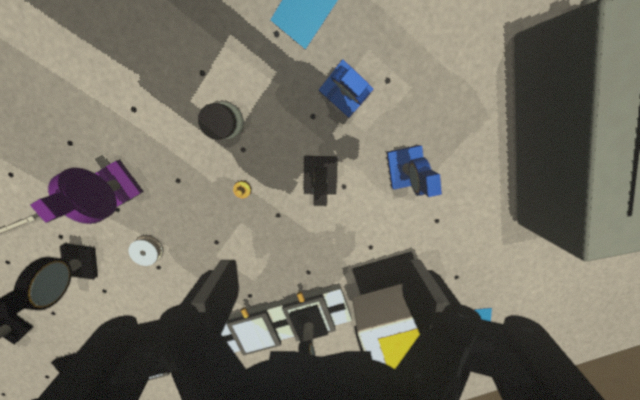

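b at (320,180) is black and lies between the fingers. The blue lookalike at (415,170) clears them, and I'll narrow the jaws to be safe.

>>> carry_out(
  travel=[
    [-0.03,1.2,0.04],
    [-0.03,2.6,0.04],
    [-0.03,3.9,0.04],
    [-0.03,4.8,0.04],
    [-0.03,5.2,0.04],
    [-0.03,5.4,0.04],
    [-0.03,5.4,0.04],
    [-0.03,5.4,0.04],
    [-0.03,5.4,0.04],
    [-0.03,5.4,0.04],
  ],
  rot=[
    [0,0,0],
    [0,0,0],
    [0,0,0],
    [0,0,0],
    [0,0,0],
    [0,0,0],
    [0,0,0],
    [0,0,0],
    [0,0,0],
    [0,0,0],
  ],
  fingers=[0.3,0.3,0.3,0.3,0.1,-0.1,-0.3,-0.5,-0.6,-1],
)

```text
time: 7.83
ee_pos: [471.7, 279.5, 75.3]
ee_rot: [-0.691, 0.149, -0.151, 0.691]
wrist_force: [-0.7, -1.6, 4.8]
finger_gap: 0.128
```

>>> carry_out(
  travel=[
    [0,0,0],
    [0,0,0],
    [0,0,0],
    [0,0,0],
    [0,-0.4,0],
    [0,-1,0],
    [0,-2.2,0],
    [0,-3.5,0],
    [0,-4.4,0],
    [0,-4.4,0],
  ],
  rot=[
    [0,0,0],
    [0,0,0],
    [0,0,0],
    [0,0,0],
    [0,0,0],
    [0,0,0],
    [0,0,0],
    [0,0,0],
    [0,0,0],
    [0,0,0],
  ],
  fingers=[-1,-1,-1,-1,-1,-1,-1,-1,-1,-1],
)

```text
time: 8.67
ee_pos: [472.3, 280.1, 190.3]
ee_rot: [-0.689, 0.148, -0.152, 0.693]
wrist_force: [-0.1, 0.6, -1.1]
finger_gap: 0.123
```

```bash
python3 look.py wrist gb; python3 plan.py 651.3 85.3 235 83.8
```

```text
t 8.72 pos [471.7 279.8 187.3] jaw 65.5 gap 0.12 F [-0.3  0.2 -3.5] J [ 0.49 -0.16  1.74  0.    1.55 -0.65]
travel [ 9.767 -1.895 -4.094] rot [-0.034 -3.047  0.035] rows>= 7.0
```

View pics/gb.png

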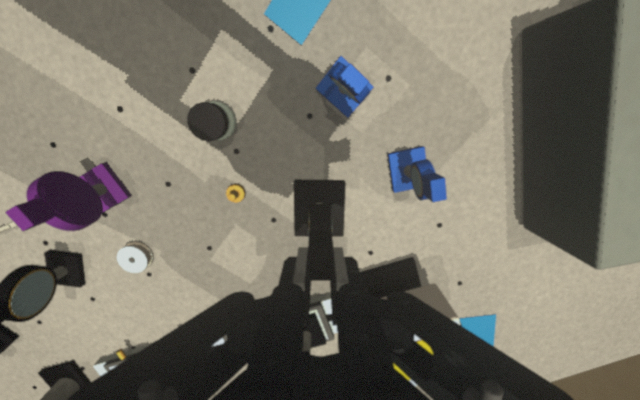

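b is held, hanging level at (320,210). I move it to the second seat, high enough to clear a.

>>> carry_out(
  travel=[
    [1,-0.9,-0.4],
    [2.2,-1.7,-0.9],
    [3.5,-1.8,-1.5],
    [4.8,-1.8,-2],
    [6.1,-1.8,-2.6],
    [7.4,-1.8,-3.1],
    [8.7,-1.8,-3.7],
    [9.5,-1.8,-4],
    [9.77,-1.8,-4.1],
    [9.77,-1.8,-4.1],
  ],
  rot=[
    [0,-0.3,0],
    [0,-0.6,0],
    [0,-1,0],
    [0,-1.4,0],
    [0,-1.8,0],
    [0,-2.2,0],
    [0,-2.6,0],
    [0,-3,0],
    [0,-3.05,0],
    [0,-3.05,0],
  ],
  fingers=[-1,-1,-1,-1,-1,-1,-1,-1,-1,-1],
)

```text
time: 9.55
ee_pos: [651.1, 83.4, 227.3]
ee_rot: [0.706, -0.04, 0.038, -0.706]
wrist_force: [-0.8, -0.0, -1.4]
finger_gap: 0.123
```

```bash
python3 plan.py 652.0 85.3 103 83.8
```

```text
t 9.55 pos [651.1  83.4 227.3] jaw 83.7 gap 0.12 F [-0.8 -0.  -1.4] J [ 0.09  0.07  1.45 -0.    1.62 -1.37]
travel [0.037 4.971 0.081] rot [ 0.005 -0.018 -0.018] rows>= 3.0
```

>>> carry_out(
  travel=[
    [0.04,0.7,0.08],
    [0.04,1.6,0.08],
    [0.04,2.6,0.08],
    [0.04,3.5,0.08],
    [0.04,4.2,0.08],
    [0.04,4.7,0.08],
    [0.04,4.95,0.08],
    [0.04,4.95,0.08],
    [0.04,4.95,0.08],
  ],
  rot=[
    [0,0,0],
    [0,0,0],
    [0,0,0],
    [0,0,0],
    [0,0,0],
    [0,0,0],
    [0,0,0],
    [0,0,0],
    [0,0,0],
  ],
  fingers=[-1,-1,-1,-1,-1,-1,-1,-1,-1],
)

```text
time: 10.3
ee_pos: [651.9, 87.0, 105.6]
ee_rot: [-0.706, 0.038, -0.038, 0.706]
wrist_force: [0.9, 0.1, -1.5]
finger_gap: 0.125
```

```bash
python3 plan.py 652 85.3 100.3 83.8; python3 look.py wrist pb
```

```text
t 10.3 pos [651.9  87.  105.6] jaw 83.8 gap 0.13 F [ 0.9  0.1 -1.5] J [ 0.09  0.12  1.6   0.    1.42 -1.37]
travel [ 0.01   0.213 -0.066] rot [-0.002  0.002  0.006] rows>= 1.0
```

View pics/pb.png

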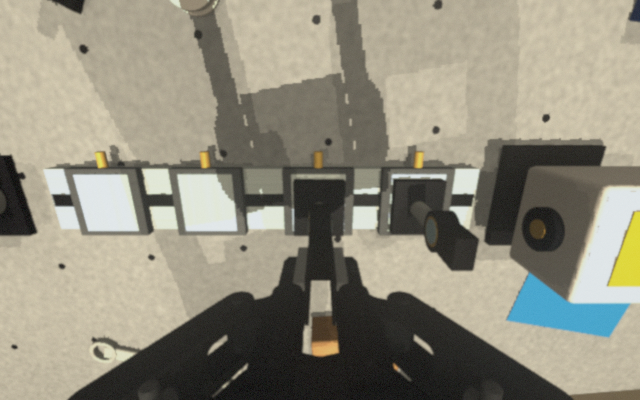

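b's foot at (320,195) is centred over seat 2 and a is clear at (425,210). Lower and release.

>>> carry_out(
  travel=[
    [0,0.08,-0.06],
    [0,0.15,-0.06],
    [0,0.2,-0.06],
    [0,0.24,-0.06],
    [0,0.24,-0.06],
  ],
  rot=[
    [0,0,0],
    [0,0,0],
    [0,0,0],
    [0,0,0],
    [0,0,0],
  ],
  fingers=[-1,-1,-1,-1,-1],
)

```text
time: 10.77
ee_pos: [652.3, 84.8, 100.3]
ee_rot: [0.706, -0.038, 0.039, -0.706]
wrist_force: [-3.2, -1.3, 8.0]
finger_gap: 0.124
```

>>> carry_out(
  travel=[
    [0,0,0],
    [0,0,0],
    [0,0,0],
    [0,0,0],
    [0,0,0],
    [0,-0.4,0],
    [0,-1.2,0],
    [0,-2.4,0],
    [0,-3.6,0],
    [0,-4.6,0],
  ],
  rot=[
    [0,0,0],
    [0,0,0],
    [0,0,0],
    [0,0,0],
    [0,0,0],
    [0,0,0],
    [0,0,0],
    [0,0,0],
    [0,0,0],
    [0,0,0],
  ],
  fingers=[-0.7,-0.6,-0.5,-0.4,-0.3,-0.2,-0.2,-0.2,-0.2,-0.2],
)

```text
time: 11.6
ee_pos: [651.7, 85.1, 216.8]
ee_rot: [-0.706, 0.038, -0.039, 0.706]
wrist_force: [0.5, 0.1, -0.5]
finger_gap: 0.398
```

```bash
python3 plan.py 488 -271.3 225 102; python3 look.py wrist rb
```

```text
t 11.6 pos [651.7  85.1 216.8] jaw 83.8 gap 0.4 F [ 0.5  0.1 -0.5] J [ 0.09  0.07  1.47  0.    1.6  -1.37]
travel [ -4.972  -0.339 -14.879] rot [-1.000e-03 -3.032e+00  1.400e-02] rows>= 10.0
```

View pics/rb.png

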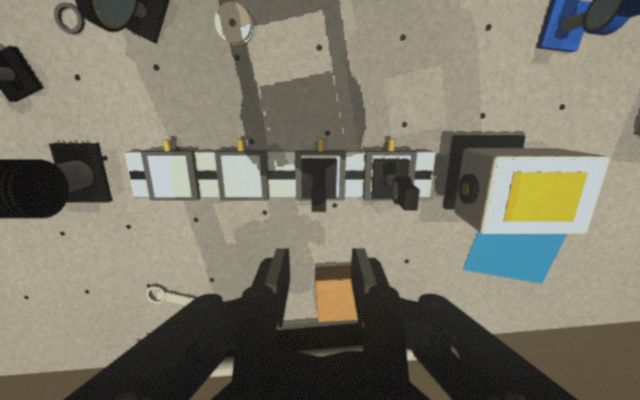

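a and b both stand upright and free at (390,178) and (320,180). Next is c.

>>> carry_out(
  travel=[
    [-0.4,-0.3,-1.1],
    [-0.9,-0.3,-2.6],
    [-1.4,-0.3,-4.2],
    [-1.9,-0.3,-5.8],
    [-2.5,-0.3,-7.4],
    [-3,-0.3,-9],
    [-3.5,-0.3,-10.6],
    [-4,-0.3,-12.2],
    [-4.6,-0.3,-13.8],
    [-4.97,-0.3,-14.88],
  ],
  rot=[
    [0,-0.3,0],
    [0,-0.6,0],
    [0,-0.9,0],
    [0,-1.2,0],
    [0,-1.5,0],
    [0,-1.8,0],
    [0,-2.1,0],
    [0,-2.4,0],
    [0,-2.7,0],
    [0,-3,0],
  ],
  fingers=[0.5,0.5,0.5,0.5,0.5,0.5,0.5,0.5,0.5,0.5],
)

```text
time: 12.48
ee_pos: [486.4, -273.6, 222.0]
ee_rot: [0.704, 0.073, -0.073, -0.703]
wrist_force: [1.1, -0.3, -0.2]
finger_gap: 0.751
```

```bash
python3 plan.py 488 -271.3 225 102
```

```text
t 12.48 pos [ 486.4 -273.6  222. ] jaw 101.8 gap 0.75 F [ 1.1 -0.3 -0.2] J [-0.56 -0.14  1.67 -0.    1.61 -2.34]
travel [ 0.083 -0.119  0.077] rot [ 0.007 -0.026  0.003] rows>= 1.0
```

>>> carry_out(
  travel=[
    [0.05,0,0.08],
    [0.05,0,0.08],
    [0.05,0,0.08],
  ],
  rot=[
    [0,0,0],
    [0,0,0],
    [0,0,0],
  ],
  fingers=[0.5,0.5,0.5],
)

```text
time: 12.73
ee_pos: [488.9, -268.9, 221.7]
ee_rot: [-0.703, -0.073, 0.072, 0.703]
wrist_force: [0.2, 0.4, 1.0]
finger_gap: 0.752
```

```bash
python3 look.py wrist wc; python3 m2.py wc ; python3 plan.py 488 -271.3 80 102
```

```text
seat? 515 [631.4 -11.5] [50.5 37.6] 84.2
c tab 332 [ 488.9 -272. ] [22.4 14. ] 16.2 z 107.4
c top 292 [ 489.  -272.1] [22.3 13.8] 16.0 z 108.7
c foot 725 [ 488.4 -271.9] [49.  43.6] 15.4 z 10.8
d tab 540 [442.2 -96.7] [14.7 22.2] 57.1 z 110.7
d top 353 [442.2 -96.7] [14.4 22.1] 56.5 z 114.6
d foot 723 [ 438.9 -100.9] [32.5 49.7] 57.9 z 10.8
t 12.78 pos [ 489.2 -268.5  221.6] jaw 101.8 gap 0.75 F [0.9 0.2 0.1] J [-0.55 -0.14  1.67  0.    1.61 -2.33]
travel [-0.07   5.663 -0.098] rot [ 0.001 -0.029  0.003] rows>= 4.0
```

View pics/wc.png

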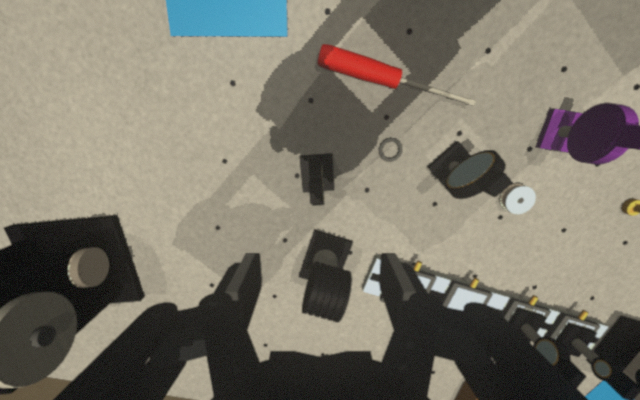

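```bash
python3 plan.py 488.8 -272 80 106
```

```text
t 12.78 pos [ 489.2 -268.5  221.6] jaw 101.8 gap 0.75 F [0.9 0.2 0.1] J [-0.55 -0.14  1.67  0.    1.61 -2.33]
travel [-0.044  5.663 -0.132] rot [ 0.001 -0.696  0.003] rows>= 4.0
```

c is at (317,178), black with no lookalike near it. Grasp.

>>> carry_out(
  travel=[
    [-0.04,1.2,-0.14],
    [-0.04,2.6,-0.14],
    [-0.04,3.9,-0.14],
    [-0.04,4.9,-0.14],
    [-0.04,5.4,-0.14],
    [-0.04,5.66,-0.14],
    [-0.04,5.66,-0.14],
    [-0.04,5.66,-0.14],
    [-0.04,5.66,-0.14],
    [-0.04,5.66,-0.14],
  ],
  rot=[
    [0,-0.3,0],
    [0,-0.6,0],
    [0,-0.7,0],
    [0,-0.7,0],
    [0,-0.7,0],
    [0,-0.7,0],
    [0,-0.7,0],
    [0,-0.7,0],
    [0,-0.7,0],
    [0,-0.7,0],
  ],
  fingers=[0.3,0.3,0.3,0.3,0.1,-0.1,-0.3,-0.5,-0.6,-1],
)

```text
time: 13.62
ee_pos: [489.4, -273.3, 81.7]
ee_rot: [0.701, 0.099, -0.098, -0.7]
wrist_force: [1.3, -1.7, 3.3]
finger_gap: 0.119
```

>>> carry_out(
  travel=[
    [0,0,0],
    [0,0,0],
    [0,0,0],
    [0,0,0],
    [0,-0.4,0],
    [0,-1,0],
    [0,-2.2,0],
    [0,-3.6,0],
    [0,-5,0],
    [0,-6,0],
  ],
  rot=[
    [0,0,0],
    [0,0,0],
    [0,0,0],
    [0,0,0],
    [0,0,0],
    [0,0,0],
    [0,0,0],
    [0,0,0],
    [0,0,0],
    [0,0,0],
  ],
  fingers=[-1,-1,-1,-1,-1,-1,-1,-1,-1,-1],
)

```text
time: 14.45
ee_pos: [488.6, -272.8, 234.0]
ee_rot: [0.701, 0.099, -0.098, -0.7]
wrist_force: [-0.1, 1.1, -1.0]
finger_gap: 0.117
```

```bash
python3 look.py wrist gc; python3 plan.py 640.5 -14 235 83.8
```

```text
t 14.5 pos [ 489.6 -273.4  238.7] jaw 106.0 gap 0.12 F [-1.2 -0.1  4.5] J [-0.55 -0.15  1.65  0.    1.63 -2.4 ]
travel [8.663 0.145 8.311] rot [0.046 3.7   0.062] rows>= 8.0
```

View pics/gc.png

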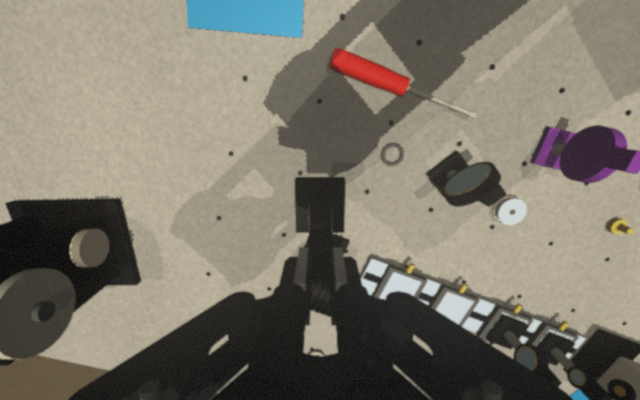

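c is held, with its foot at (320,205). On to the third seat.

>>> carry_out(
  travel=[
    [0.7,0,0.7],
    [1.7,0,1.6],
    [2.7,0,2.6],
    [3.8,0,3.7],
    [4.9,0,4.7],
    [6,0,5.8],
    [7,0,6.7],
    [7.9,0,7.6],
    [8.5,0,8.1],
    [8.66,0,8.31],
  ],
  rot=[
    [0,0.3,0],
    [0,0.7,0],
    [0,1.1,0],
    [0,1.6,0],
    [0,2.1,0],
    [0,2.6,0],
    [0,3,0],
    [0,3.4,0],
    [0,3.7,0],
    [0,3.7,0],
  ],
  fingers=[-1,-1,-1,-1,-1,-1,-1,-1,-1,-1],
)

```text
time: 15.33
ee_pos: [640.4, -10.8, 229.7]
ee_rot: [-0.706, 0.038, -0.038, 0.706]
wrist_force: [-0.1, 0.0, -2.4]
finger_gap: 0.111
```

>>> carry_out(
  travel=[
    [0,0,0],
    [0,0,0],
  ],
  rot=[
    [0,0,0],
    [0,0,0],
  ],
  fingers=[-1,-1],
)

```text
time: 15.5
ee_pos: [639.1, -13.8, 230.0]
ee_rot: [0.706, -0.038, 0.038, -0.706]
wrist_force: [-0.0, -0.4, -1.4]
finger_gap: 0.115
```

```bash
python3 plan.py 640.7 -13.8 110 83.8
```

```text
t 15.5 pos [639.1 -13.8 230. ] jaw 83.9 gap 0.11 F [-0.  -0.4 -1.4] J [-0.06  0.03  1.49 -0.    1.62 -1.53]
travel [0.066 4.798 0.007] rot [ 0.003  0.011 -0.002] rows>= 3.0
```

>>> carry_out(
  travel=[
    [0.06,0.7,0],
    [0.06,1.6,0],
    [0.06,2.6,0],
    [0.06,3.5,0],
    [0.06,4.2,0],
    [0.06,4.6,0],
    [0.06,4.8,0],
    [0.06,4.8,0],
    [0.06,4.8,0],
  ],
  rot=[
    [0,0,0],
    [0,0,0],
    [0,0,0],
    [0,0,0],
    [0,0,0],
    [0,0,0],
    [0,0,0],
    [0,0,0],
    [0,0,0],
  ],
  fingers=[-1,-1,-1,-1,-1,-1,-1,-1,-1],
)

```text
time: 16.25
ee_pos: [641.2, -14.0, 111.0]
ee_rot: [0.706, -0.038, 0.039, -0.706]
wrist_force: [0.0, 0.5, -1.7]
finger_gap: 0.112
```

```bash
python3 plan.py 640.7 -13.8 106.7 83.8; python3 look.py wrist pc
```

```text
t 16.25 pos [641.2 -14.  111. ] jaw 83.8 gap 0.11 F [ 0.   0.5 -1.7] J [-0.06  0.08  1.63 -0.    1.43 -1.52]
travel [-0.02   0.171  0.007] rot [ 0.    -0.002  0.011] rows>= 1.0
```

View pics/pc.png

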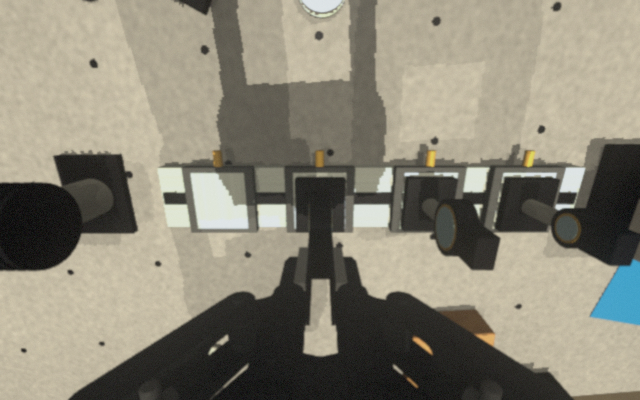

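c's foot at (320,203) is over seat 3. Lower and release.

>>> carry_out(
  travel=[
    [0,0.06,0],
    [0,0.12,0],
    [0,0.17,0],
    [0,0.2,0],
    [0,0.2,0],
  ],
  rot=[
    [0,0,0],
    [0,0,0],
    [0,0,0],
    [0,0,0],
    [0,0,0],
  ],
  fingers=[-1,-1,-1,-1,-1],
)

```text
time: 16.72
ee_pos: [641.6, -13.7, 106.7]
ee_rot: [0.706, -0.037, 0.039, -0.706]
wrist_force: [-2.8, -0.7, 10.1]
finger_gap: 0.118
```

>>> carry_out(
  travel=[
    [0,0,0],
    [0,0,0],
    [0,0,0],
    [0,0,0],
    [0,0,0],
    [0,-0.4,0],
    [0,-1.2,0],
    [0,-2.4,0],
    [0,-3.6,0],
    [0,-4.6,0],
  ],
  rot=[
    [0,0,0],
    [0,0,0],
    [0,0,0],
    [0,0,0],
    [0,0,0],
    [0,0,0],
    [0,0,0],
    [0,0,0],
    [0,0,0],
    [0,0,0],
  ],
  fingers=[-0.7,-0.6,-0.5,-0.4,-0.3,-0.2,-0.2,-0.2,-0.2,-0.2],
)

```text
time: 17.55
ee_pos: [640.9, -13.5, 222.8]
ee_rot: [0.706, -0.038, 0.039, -0.706]
wrist_force: [0.1, -0.5, -0.1]
finger_gap: 0.398
```

```bash
python3 plan.py 442 -96 232 58; python3 look.py wrist rc
```

```text
t 17.55 pos [640.9 -13.5 222.8] jaw 83.8 gap 0.4 F [ 0.1 -0.5 -0.1] J [-0.06  0.04  1.5   0.    1.61 -1.52]
travel [-7.554 -0.379 -4.138] rot [-4.000e-03  4.302e+00  1.300e-02] rows>= 6.0
```

View pics/rc.png

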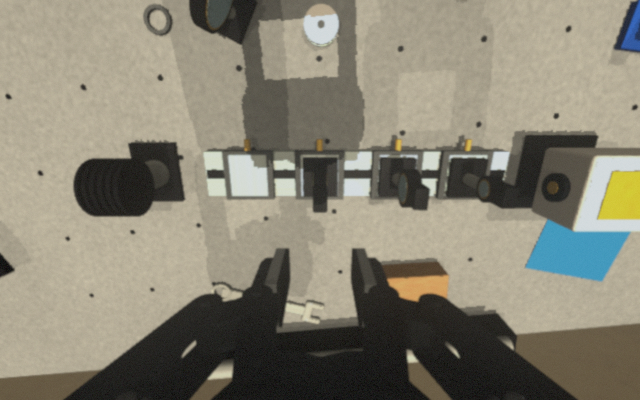

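Three lenses are standing. Seat 4 at (248,175) is free. Now d.

>>> carry_out(
  travel=[
    [-1,-0.2,-0.5],
    [-2.2,-0.4,-1.2],
    [-3.5,-0.4,-1.9],
    [-4.8,-0.4,-2.6],
    [-6,-0.4,-3.3],
    [-7,-0.4,-3.8],
    [-7.5,-0.4,-4.1],
    [-7.55,-0.4,-4.14],
    [-7.55,-0.4,-4.14],
    [-7.55,-0.4,-4.14],
  ],
  rot=[
    [0,0.5,0],
    [0,1.1,0],
    [0,1.8,0],
    [0,2.5,0],
    [0,3.2,0],
    [0,3.8,0],
    [0,4.2,0],
    [0,4.3,0],
    [0,4.3,0],
    [0,4.3,0],
  ],
  fingers=[0.5,0.5,0.5,0.5,0.5,0.5,0.5,0.5,0.5,0.5],
)

```text
time: 18.43
ee_pos: [442.5, -95.9, 230.1]
ee_rot: [-0.68, 0.194, -0.195, 0.68]
wrist_force: [0.1, 0.6, -0.4]
finger_gap: 0.747
```

```bash
python3 look.py wrist wd; python3 m2.py wd |grep -E "seat|^d"; python3 plan.py 442 -96 86 59
```

```text
seat? 519 [ 629.5 -114.7] [32.6 57.4] 80.7
d tab 305 [442.1 -95.5] [12.9 22.4] 54.8 z 113.3
d top 270 [442.1 -95.5] [12.8 22.4] 54.2 z 114.6
d foot 624 [442.1 -95.6] [42.5 50.4] 55.3 z 10.7
t 18.48 pos [442.7 -95.8 229.8] jaw 58.1 gap 0.75 F [-0.5 -0.7 -0. ] J [-0.27 -0.39  1.86  0.    1.67 -1.28]
travel [-0.018  5.754 -0.02 ] rot [-0.001 -0.153 -0.001] rows>= 4.0
```

View pics/wd.png

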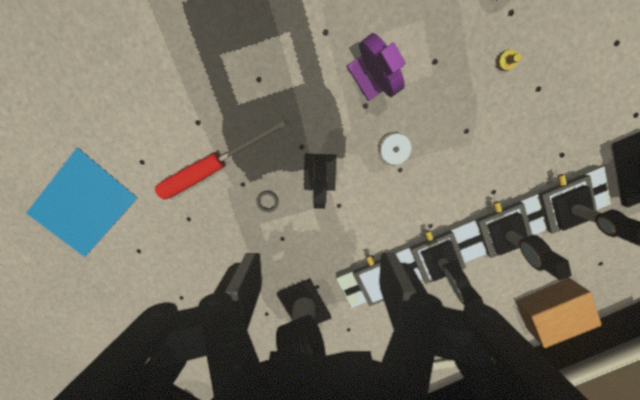

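d at (320,180) is black and the purple lookalike is well away at (378,67). Grasp.

>>> carry_out(
  travel=[
    [-0.02,1.2,0],
    [-0.02,2.6,0],
    [-0.02,3.9,0],
    [-0.02,4.9,0],
    [-0.02,5.5,0],
    [-0.02,5.75,0],
    [-0.02,5.75,0],
    [-0.02,5.75,0],
    [-0.02,5.75,0],
    [-0.02,5.75,0],
  ],
  rot=[
    [0,0.2,0],
    [0,0.4,0],
    [0,0.4,0],
    [0,0.4,0],
    [0,0.4,0],
    [0,0.4,0],
    [0,0.4,0],
    [0,0.4,0],
    [0,0.4,0],
    [0,0.4,0],
  ],
  fingers=[0.3,0.3,0.3,0.3,0.1,-0.1,-0.3,-0.5,-0.6,-1],
)

```text
time: 19.32
ee_pos: [442.4, -96.0, 87.5]
ee_rot: [0.676, -0.208, 0.21, -0.675]
wrist_force: [-1.0, -0.5, 3.2]
finger_gap: 0.125
```

>>> carry_out(
  travel=[
    [0,0,0],
    [0,0,0],
    [0,0,0],
    [0,0,0],
    [0,-0.4,0],
    [0,-1,0],
    [0,-2.2,0],
    [0,-3.6,0],
    [0,-5,0],
    [0,-6,0],
  ],
  rot=[
    [0,0,0],
    [0,0,0],
    [0,0,0],
    [0,0,0],
    [0,0,0],
    [0,0,0],
    [0,0,0],
    [0,0,0],
    [0,0,0],
    [0,0,0],
  ],
  fingers=[-1,-1,-1,-1,-1,-1,-1,-1,-1,-1],
)

```text
time: 20.15
ee_pos: [441.7, -95.8, 240.0]
ee_rot: [-0.675, 0.208, -0.21, 0.676]
wrist_force: [0.1, -0.1, -3.2]
finger_gap: 0.123
```

```bash
python3 look.py wrist gd; python3 plan.py 630.3 -106 240 83.8
```

```text
t 20.2 pos [442.7 -96.  244.3] jaw 55.6 gap 0.12 F [-0.8  0.1  3.4] J [-0.27 -0.39  1.84  0.    1.69 -1.24]
travel [6.416 0.23  3.91 ] rot [-0.007 -4.699  0.073] rows>= 5.0
```

View pics/gd.png

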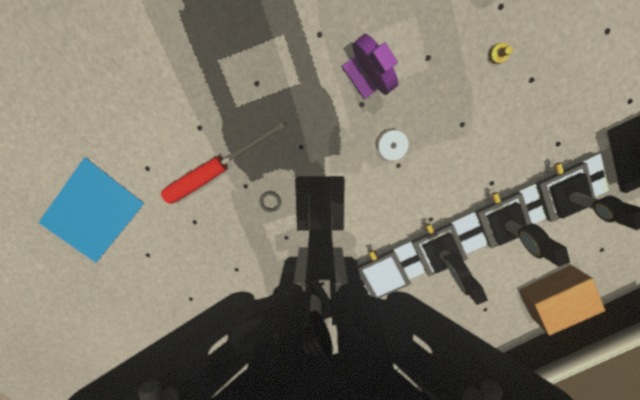

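d is held. On to the last seat, between c and the dump.

>>> carry_out(
  travel=[
    [0.6,0.1,0.4],
    [1.5,0.1,0.9],
    [2.5,0.1,1.5],
    [3.5,0.1,2.1],
    [4.5,0.1,2.7],
    [5.4,0.1,3.3],
    [6.1,0.1,3.7],
    [6.4,0.1,3.9],
    [6.4,0.1,3.9],
    [6.4,0.1,3.9],
  ],
  rot=[
    [0,-0.4,0],
    [0,-1.1,0],
    [0,-1.8,0],
    [0,-2.5,0],
    [0,-3.2,0],
    [0,-3.9,0],
    [0,-4.5,0],
    [0,-4.7,0],
    [0,-4.7,0],
    [0,-4.7,0],
  ],
  fingers=[-1,-1,-1,-1,-1,-1,-1,-1,-1,-1],
)

```text
time: 21.03
ee_pos: [628.3, -105.7, 233.4]
ee_rot: [-0.706, 0.039, -0.038, 0.706]
wrist_force: [-0.4, 0.2, -2.5]
finger_gap: 0.118
```

```bash
python3 plan.py 630.3 -106 116 83.8
```

```text
t 21.03 pos [ 628.3 -105.7  233.4] jaw 83.7 gap 0.12 F [-0.4  0.2 -2.5] J [-0.21  0.03  1.49 -0.    1.62 -1.67]
travel [ 8.600e-02  4.697e+00 -4.000e-03] rot [-0.    -0.015 -0.009] rows>= 3.0
```

>>> carry_out(
  travel=[
    [0.08,0.7,0],
    [0.08,1.6,0],
    [0.08,2.6,0],
    [0.08,3.5,0],
    [0.08,4.1,0],
    [0.08,4.5,0],
    [0.08,4.7,0],
    [0.08,4.7,0],
    [0.08,4.7,0],
  ],
  rot=[
    [0,0,0],
    [0,0,0],
    [0,0,0],
    [0,0,0],
    [0,0,0],
    [0,0,0],
    [0,0,0],
    [0,0,0],
    [0,0,0],
  ],
  fingers=[-1,-1,-1,-1,-1,-1,-1,-1,-1],
)

```text
time: 21.78
ee_pos: [631.0, -106.1, 117.2]
ee_rot: [0.706, -0.038, 0.039, -0.706]
wrist_force: [-0.4, 0.2, -2.1]
finger_gap: 0.115
```

```bash
python3 plan.py 630.3 -106 112.5 83.8; python3 look.py wrist pd
```

```text
t 21.78 pos [ 631.  -106.1  117.2] jaw 83.8 gap 0.12 F [-0.4  0.2 -2.1] J [-0.21  0.08  1.63 -0.    1.44 -1.67]
travel [-0.029  0.189 -0.001] rot [ 0.001 -0.002  0.012] rows>= 1.0
```

View pics/pd.png

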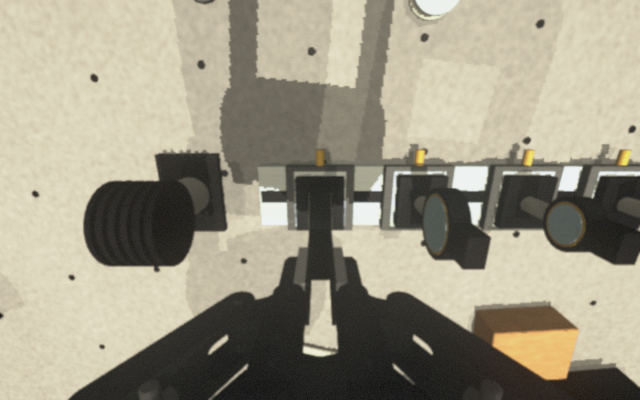

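d's foot at (320,203) is centred over seat 4. Lower and release.

>>> carry_out(
  travel=[
    [-0.02,0.06,0],
    [-0.02,0.12,0],
    [-0.02,0.18,0],
    [-0.02,0.22,0],
    [-0.02,0.22,0],
  ],
  rot=[
    [0,0,0],
    [0,0,0],
    [0,0,0],
    [0,0,0],
    [0,0,0],
  ],
  fingers=[-1,-1,-1,-1,-1],
)

```text
time: 22.25
ee_pos: [631.0, -106.3, 112.6]
ee_rot: [0.706, -0.037, 0.039, -0.706]
wrist_force: [-3.1, -0.7, 10.7]
finger_gap: 0.117
```

>>> carry_out(
  travel=[
    [0,0,0],
    [0,0,0],
    [0,0,0],
    [0,0,0],
    [0,0,0],
    [0,-0.4,0],
    [0,-1.2,0],
    [0,-2.4,0],
    [0,-3.6,0],
    [0,-5,0],
  ],
  rot=[
    [0,0,0],
    [0,0,0],
    [0,0,0],
    [0,0,0],
    [0,0,0],
    [0,0,0],
    [0,0,0],
    [0,0,0],
    [0,0,0],
    [0,0,0],
  ],
  fingers=[-0.7,-0.6,-0.5,-0.4,-0.3,-0.2,-0.2,-0.2,-0.2,-0.2],
)

```text
time: 23.08
ee_pos: [629.7, -105.8, 236.7]
ee_rot: [-0.706, 0.039, -0.038, 0.706]
wrist_force: [-0.5, -0.6, 0.2]
finger_gap: 0.399
```

```bash
python3 plan.py 540 40 300 83.8
```

```text
t 23.08 pos [ 629.7 -105.8  236.7] jaw 83.8 gap 0.4 F [-0.5 -0.6  0.2] J [-0.21  0.03  1.48  0.    1.63 -1.67]
travel [-4.2   -2.527  5.41 ] rot [-0.001  0.001 -0.012] rows>= 5.0
```

Back off to a high viewpoint to check all four.

>>> carry_out(
  travel=[
    [0,-1.2,0],
    [0,-2.5,0],
    [-1,-2.5,1.2],
    [-2,-2.5,2.6],
    [-3,-2.5,4],
    [-4.2,-2.5,5.4],
    [-4.2,-2.5,5.4],
    [-4.2,-2.5,5.4],
    [-4.2,-2.5,5.4],
    [-4.2,-2.5,5.4],
  ],
  rot=[
    [0,0,0],
    [0,0,0],
    [0,0,0],
    [0,0,0],
    [0,0,0],
    [0,0,0],
    [0,0,0],
    [0,0,0],
    [0,0,0],
    [0,0,0],
  ],
  fingers=[-0.2,-0.2,-0.2,-0.2,-0.2,-0.2,-0.2,-0.2,-0.2,-0.2],
)

```text
time: 23.92
ee_pos: [540.9, 38.9, 298.2]
ee_rot: [0.706, -0.038, 0.038, -0.706]
wrist_force: [-0.4, -0.4, 0.3]
finger_gap: 0.402
```

```bash
python3 look.py wrist fin; python3 look.py scene fins; python3 look.py side find
cat > m3.py <<'E'
from h import *
S={'a':(660.9,173.8,121),'b':(651.3,85.4,127),'c':(640.6,-13.9,133),'d':(630.3,-106,139)}
for n,f in (('wrist','fin'),('scene','fins'),('side','find')):
    z=np.load(f"pics/{f}.npz"); I=(z['K'],z['D'],z['T']); a=z['a'].astype(int); C=cloud(n,z['d'],I); X=C.reshape(-1,3); A=a.reshape(-1,3)
    for k,(x,y,t) in S.items():
        near=(np.hypot(X[:,0]-x,X[:,1]-y)<40)&(A.max(1)<100)
        for nm,lo,hi in (('tab',t-15,t+6),('foot',30,40)):
            q=X[near&(X[:,2]>lo)&(X[:,2]<hi)]
            if len(q)>10: r=cv2.minAreaRect(q[:,:2].astype(np.float32)); print(n,k,nm,len(q),'off',(np.array(r[0])-[x,y]).round(1),np.round(r[1],1),round(r[2],1),'zmax',np.percentile(q[:,2],95).round(1))
E
python3 m3.py; python3 - <<'E'
import cv2,numpy as np
a=cv2.imread('pics/fins.png')[100:360,200:440];b=cv2.imread('pics/find.png')[90:290,240:480];w=cv2.imread('pics/fin.png')
b=cv2.resize(b,(312,260)); a=cv2.resize(a,None,fx=1,fy=1)
top=cv2.resize(np.hstack([a,b]),(640,300)); cv2.imwrite('pics/fin_all.png',cv2.resize(np.vstack([top,w[:280]]),(640,580)))
E
```

```text
wrist a tab 234 off [ 0.5 -0.6] [13.2 22.4] 84.5 zmax 123.0
wrist a foot 631 off [0.8 0.5] [44.6 49.7] 83.3 zmax 37.2
wrist b tab 34 off [-9.9  0.3] [12.3  4.4] 69.6 zmax 128.0
wrist b foot 557 off [-0.6 -0.9] [42.2 49.2] 83.0 zmax 37.3
wrist c tab 110 off [-1.5  5.6] [22.9 12.1] 16.4 zmax 134.3
wrist c foot 518 off [-0.6  1.8] [42.9 49.7] 83.0 zmax 37.1
wrist d tab 269 off [-0.1  1.8] [13.8 23.1] 84.8 zmax 140.4
wrist d foot 471 off [-0.2  1.6] [44.1 50.1] 84.4 zmax 37.0
scene a tab 110 off [ 2.1 -0.8] [14.1 21.7] 87.5 zmax 122.5
scene a foot 333 off [ 2.1 -0.9] [45.  49.5] 82.6 zmax 36.6
scene b tab 96 off [2.1 0.1] [13.3 19.7] 81.5 zmax 128.4
scene b foot 301 off [ 0.8 -2. ] [46.4 50. ] 82.8 zmax 37.2
scene c tab 85 off [ 1.3 -0.6] [18.2 20.2] 84.9 zmax 134.6
scene c foot 252 off [1.3 1. ] [46.1 50.2] 83.9 zmax 37.2
scene d tab 77 off [1.8 1.1] [15.6 21.1] 89.8 zmax 139.3
scene d foot 172 off [0.1 0.8] [44.7 51.2] 83.0 zmax 37.7
side a tab 46 off [-2.2 -4.5] [14.4 21.3] 70.8 zmax 122.7
side a foot 135 off [-1.3 -2.7] [45.5 49.5] 81.6 zmax 37.7
side b tab 58 off [-0.9 -3.1] [13.8 24.2] 87.1 zmax 128.3
side b foot 154 off [-2.  -1.5] [48.3 50.5] 84.1 zmax 37.4
side c tab 63 off [-1.4 -1.1] [22.9 14.4] 1.8 zmax 134.7
side c foot 177 off [-0.6 -1.8] [43. 53.] 80.3 zmax 38.0
side d tab 69 off [-0.7 -1. ] [14.4 23.7] 85.1 zmax 140.3
side d foot 204 off [-1.9 -0.1] [45.5 51.7] 84.8 zmax 37.9
```

View pics/fin_all.png

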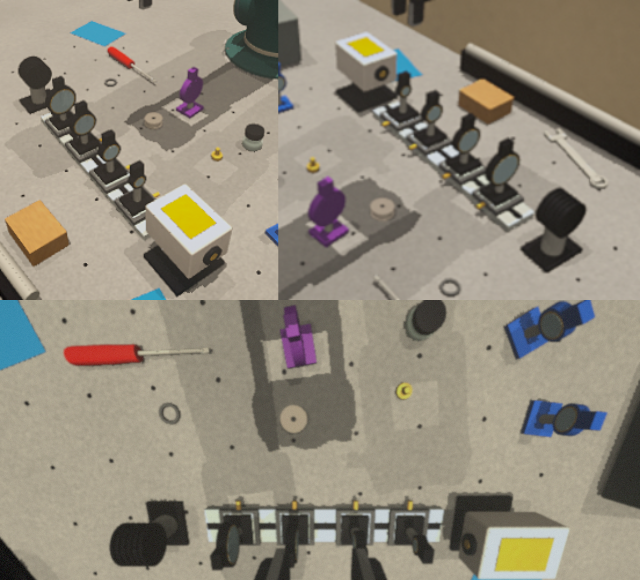

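All four lenses stand upright in order of size, feet within about 3 mm of the seat centres. The gripper is clear and still.

```bash
python3 -c "
from bench import arm
print(arm.finish_job())"
```

```text
the job is handed in; nothing more can be done
None
```

I stood the four lenses on the four carriers in order of size, a, b, c, d from the laser head outwards, and handed the job in at about 24 s of the 102 s allowed. I picked each lens up by its tab, lowered it onto its carrier until it touched with under 11 N at the wrist, and released it. The blue and purple lookalikes were not touched.

**Final checks:** I measured the result in all three cameras.
- **Centring:** every foot is within about 3 mm of its carrier centre (limit 12 mm).
- **Angle:** the feet lie within about 4° of the rail direction (limit 11.5°).
- **Upright:** the tab tops are 1–2 mm above their expected heights, and all four look upright in the pictures.
- **Clear of the robot:** the gripper was parked well above and away from everything.

**Disagreements:** Some of the tab measurements disagreed with the feet. The wrist camera put the tabs of b and c up to 10 mm off centre, from partial views I think were blocked by the gripper. The side camera put a's tab at 71° against a rail direction of about 84°, from only 46 points. The fixed cameras' foot measurements and the pictures contradicted these, so I relied on the feet.

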